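# Gauge two pen barrels and stand them in their holders

## Robot

A 6-joint arm with a two-finger parallel gripper is mounted at the origin on a cart in front of the work surface, level with it; the furniture and walls round the work are solid. World frame = base frame: x ahead of the robot, y to its left, z up, the work surface at z = 0. Lengths are in mm, angles in rad, forces in N, time in s.
With the tool pointing down it reaches from about 300 to 775 mm from the base axis. Payload 14.6 kg.
Tool frame: the origin (TCP) lies on the centre line of the jaws, within the pads' length; the fingertips stand 19 mm ahead of it and the grasp point (between the pads) is the TCP (bot.tip_reach is the distance from the TCP to the fingertips, in mm); y points along the fingers, x is the direction in which the jaws open and shut, and the axes are right-handed (so a half turn about y gives the same grasp; the last joint's range is limited). The gripper opens to 85 mm and grips with 20 to 120 N. Pads are 22 mm wide; open, the fingers measure 114 mm over their backs; the gripper's body (76 mm by 85 mm) begins 54 mm behind the grasp point. The pads swing forward as they close: fully open they stand 13 mm farther back than shut.
Start: joints at [1.164, 0.3, 1.521, -0, 1.321, -0.067], TCP at [183.311, 518.543, 219.081] pointing down, gripper open.
Joint ranges: [-3.03, 3.03], [-0.79, 2.21], [0.23, 2.52], [-1.04, 4.18], [0, 3.07], [-2.55, 2.55]. Speed limits (rad/s): [2.22, 2.22, 2.57, 3.14, 3.14, 3.14].

## Interface

Orientations are given as a unit quaternion [w, x, y, z].
In Python, from rig import bot gives the robot as it stands. Calls block until the motion is done:
- bot.move_to(position, orientation): joint-space move of the TCP to a pose.
- bot.servo_line(position, attitude=None, speed=150, until_force=None): straight line of the TCP; attitude=None keeps the orientation; speed is the mean speed in mm/s. With until_force (N) it stops when the force on the tool has changed by that much, and returns True; else False.
- bot.move_joints(angles): joint-space move.
- bot.move_gripper(opening, grip_force=None): finger opening in mm; grip_force is the grip in N (None keeps the last); returns when the fingers have stopped.
- bot.dwell(seconds).
- bot.ik(position, orientation): joint angles nearest the present ones, or None.
- bot.read_state(): the state.
- bot.read_camera(name): name is "side" or "top" or "wrist"; returns a dict with "image" (400x640x3 uint8, blue, green, red), "depth" (400x640 float32, mm along the optical axis (not along the pixel's ray), 0 where there is no reading), "fovy" (degrees; the focal length in pixels is half the picture's height over the tangent of half this angle, whatever the lens; pixels are square), "cx", "cy" (the principal point, pixels), "eye" and "attitude" of the camera in the world; the wrist camera has in their place "mount" (4x4, takes a point from camera to tool coordinates, whose origin is the TCP and whose axes are the tool frame's). Camera axes: x right, y down, z forward; pixel columns grow to the right and rows downward; lengths in mm; the calibration is good to about 2 mm. A picture is of the moment at which its call begins: read the wrist's pose just before it.
A pose or a line that the arm cannot do raises bot.MotionError and nothing moves.
- bot.finish_job(): hands the job in, once; it reports no verdict.
The state is a dict: "clock": time; "joint_positions": joint angles; "qvel": joint speeds; "effort": joint torques, N m; "ee_pos": TCP position; "tool_rot": TCP orientation; "ft_force": force on the tool from outside, world axes, zero at the start; "moment": the same for the moment, N m; "grip_width": finger opening in mm.
Only numpy, scipy, OpenCV 4.12 (cv2) and the standard library are available. Lean on these libraries where they do the work, as an engineer would, in place of code of your own. Each camera call takes 0.05 s, during which the arm holds its last target.

## Task

Two washed pen barrels, alike outside, lie in the draining rest; one of them has a bore too tight for its pen. Take them one at a time: try the barrel on the gauge pin, open end down and without forcing it, then, before trying the other, stand it upright with its open end down - in the free well of the wooden pen stand if it slid all the way down the pin, in the empty round cup if it stopped at the pin's tip. Leave the other things on the counter as they are.

Things in the scene. Friction and masses are not known exactly. Their poses are not given: they have to be found in the camera images.
- barrel_0_mid (a point): Centre of pen barrel 0, half-way along its axis: a straight black resin tube, 16 mm outer diameter, 120 mm long, about 28 g, open at one end (broad steel ring 7 to 11 mm from it), closed at the other (thin ring 18 mm from it). z points along the axis to the closed end. At the start it lies in one side (either side) of the draining rest, open end low, axis sloping at 40 degrees.
- barrel_0: The same pen barrel 0; origin at the centre of its open end, z towards the closed end. Alike outside, one barrel has a 10 mm bore and goes right down the gauge pin, the other a 6 mm bore that stops on the taper of the pin, about 5 mm below the tip; which is which can only be found by trying. Bores are over 100 mm deep.
- barrel_0_mouth (a point): Centre of the open end of pen barrel 0, z towards the closed end, 60 mm from its centre.
- barrel_1_mid (a point): Centre of pen barrel 1, half-way along its axis: a straight black resin tube, 16 mm outer diameter, 120 mm long, about 28 g, open at one end (broad steel ring 7 to 11 mm from it), closed at the other (thin ring 18 mm from it). z points along the axis to the closed end. At the start it lies in one side (either side) of the draining rest, open end low, axis sloping at 40 degrees.
- barrel_1: The same pen barrel 1; origin at the centre of its open end, z towards the closed end. Alike outside, one barrel has a 10 mm bore and goes right down the gauge pin, the other a 6 mm bore that stops on the taper of the pin, about 5 mm below the tip; which is which can only be found by trying. Bores are over 100 mm deep.
- barrel_1_mouth (a point): Centre of the open end of pen barrel 1, z towards the closed end, 60 mm from its centre.
- drain_rest: Fixed draining rest: board 125 x 112 x 8 mm with two sloping ribs at y = +32 and -32 mm. Origin on the counter; x runs roughly away from the robot. A lying barrel's open end is at x -50, z 30 mm, its closed end at x 42, z 107. Cheeks (23 mm wide) and lips (21 mm) hold it up to 66 mm from the open end, a 13 mm strap lies under it to 76 mm; its last 44 mm are free all round.
- gauge: Fixed bore gauge: round dark steel foot, 72 mm diameter, 14 mm high, with a brass shoulder 22 mm in diameter up to 20 mm high and an upright steel pin in the middle. Origin on the counter, under the pin.
- pin_tip (a point): Tip of the gauge pin, 80 mm above the counter. The pin is 8 mm in diameter, upright, and tapers over its last 9 mm to 2.4 mm at the tip.
- pin_foot (a point): Foot of the gauge pin on the brass shoulder, 20 mm above the counter, 60 mm below the tip: the open end of a barrel that slides right down comes to rest here.
- pen_stand: Fixed wooden pen stand, 142 x 46 x 48 mm, with three wells in a row along its x, 48 mm apart. Origin on the counter under its middle. The middle and far wells (x = 0 and +48 mm) hold finished pens, 16 mm thick with 2 mm clips, standing up to 143 mm above the counter; the near well at x = -48 mm is free.
- well_mouth (a point): Centre of the mouth of the free well of the pen stand, 48 mm above the counter; round, 24 mm in diameter with a 3 mm chamfer, 42 mm deep; x points along the row of wells towards the standing pens.
- well_floor (a point): Centre of the floor of that free well, 6 mm above the counter.
- cup_mouth (a point): Centre of the mouth of the fixed plain round cup (white ceramic, empty), 55 mm above the counter; outer diameter 53 mm, inner 46 mm.
- cup_floor (a point): Centre of the cup's inner floor, 5 mm above the counter.
- pencil_pot: Pot full of pencils, 74 mm diameter, 168 mm high with the pencils, loose bystander; origin at the centre of its underside.
- glue_stick: Standing glue stick, 26 mm diameter, 94 mm high, loose bystander; origin at the centre of its underside.
- self_stamp: Hand stamp standing on its foot, 50 x 31 x 81 mm, loose bystander; origin at the centre of its underside.
Things that resemble listed ones, but are neither listed nor needed, are in the scene too. What is shaped like the part that bears cup_mouth but red is not meant.

How it is judged:
By the outcome, as a careful person would: the job done as asked, in the order asked, and still so for the second after the job is handed in, with the robot touching nothing.
It also fails if it takes over 67 s, if anything falls off the work surface, if the arm or the gripper's body presses on something with over 40 N, if the wrist force passes 120 N, or if a joint passes its speed limit or range.

## Working session

There is one attempt and no reset: what is moved stays moved. The work goes in short steps, each a Python script; the robot and the scene stay as the last script left them, time stands still between calls to the robot, and variables do not carry over. Pictures are saved under pics/ and viewed, and the job is handed in when it is done.

```bash
ls; mkdir -p pics; python3 - <<'E'
from rig import bot
import cv2,numpy as np
s=bot.read_state();print(s)
for n in ["side","top","wrist"]:
    c=bot.read_camera(n);cv2.imwrite(f"pics/a_{n}.png",c["image"]);np.savez(f"a_{n}.npz",**{k:v for k,v in c.items()})
    print(n,{k:v for k,v in c.items() if k not in("image","depth")},(c["depth"]>0).mean())
E
```

```text
pics
{'clock': 0.0, 'joint_positions': array([ 1.16440693e+00,  3.00474033e-01,  1.52157249e+00,  2.42889740e-05,
        1.32070599e+00, -6.65987588e-02]), 'qvel': array([ 0.00113867,  0.00067207, -0.00142734, -0.00214451, -0.00086044,
        0.0001834 ]), 'effort': array([ 4.88029709e-04, -5.43495297e+01, -3.61810756e+01,  4.53782854e-05,
        3.80611571e-03,  5.37570457e-06]), 'ee_pos': array([183.2086682 , 518.32914012, 218.52334962]), 'tool_rot': array([-0.5771351 ,  0.57754882,  0.40790567, -0.40861401]), 'ft_force': array([-1.46820851,  0.08871445, -0.15089089]), 'moment': array([ 0.04878527,  0.00434115, -0.05220067]), 'grip_width': 85.47096664693679}
side {'fovy': 54.304213725611234, 'cx': 318.03342114818963, 'cy': 194.21804239864687, 'eye': array([452.34420539, 792.84938576, 421.75402984]), 'attitude': array([ 0.04142608, -0.04422931,  0.82897133, -0.55599836])} 0.81237890625
top {'fovy': 55.41351266853286, 'cx': 317.790171699958, 'cy': 197.12469275367184, 'eye': array([ 415.60976888,  -16.23255202, 1048.87447575]), 'attitude': array([-0.04328329,  0.70761314, -0.7031877 ,  0.05419644])} 0.99620703125
wrist {'fovy': 63.03932792968931, 'cx': 321.0748494519898, 'cy': 202.19067036513135, 'mount': array([[ 9.99998900e-01,  8.31573964e-04, -1.22821533e-03,
         6.24914874e-01],
       [ 1.41770162e-03, -2.92425406e-01,  9.56287285e-01,
        -1.53983682e+02],
       [ 4.36062241e-04, -9.56287975e-01, -2.92426263e-01,
         7.42779347e+01],
       [ 0.00000000e+00,  0.00000000e+00,  0.00000000e+00,
         1.00000000e+00]])} 0.99578515625
```

View pics/a_top.png

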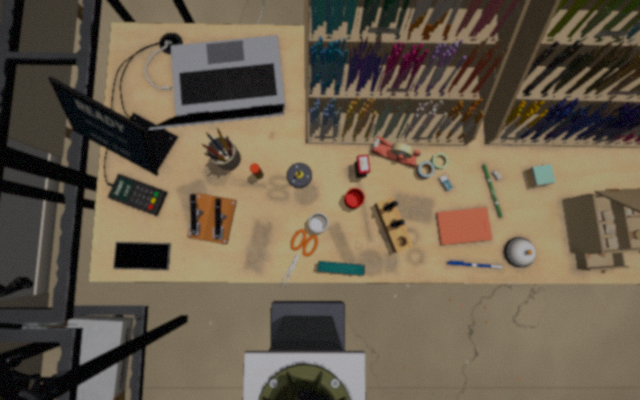

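View pics/a_side.png

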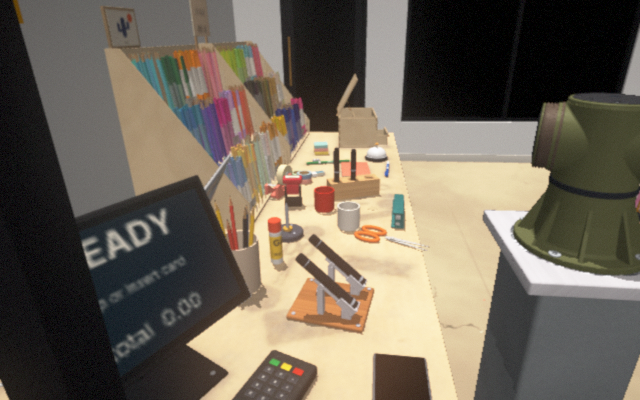

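View pics/a_wrist.png

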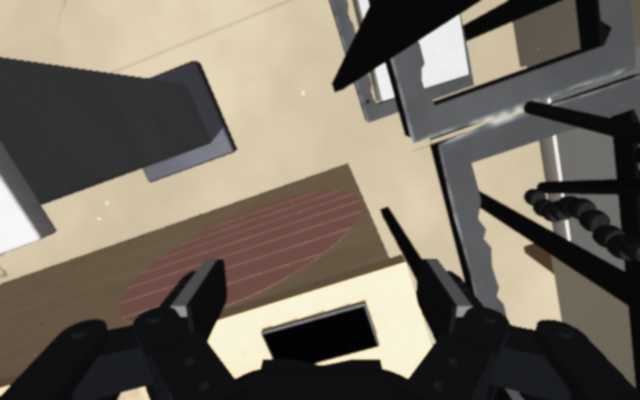

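The top view shows the rest at (213,218), gauge at (299,175), white cup at (317,224), stand at (393,228) with its free well near (403,240), and a red decoy cup at (355,198). The side view shows both barrels in the rest, with their low open ends towards the robot. Next I'll measure coarsely.

```bash
cat > h.py <<'E'
import numpy as np,cv2
from scipy.spatial.transform import Rotation as R
def q2R(q): return R.from_quat(np.r_[q[1:],q[0]]).as_matrix()
def R2q(M):
    q=R.from_matrix(M).as_quat(); return np.r_[q[3],q[:3]]
class Cam:
    def __init__(s,c,ee=None,rot=None):
        s.im=c["image"];s.d=c["depth"];s.f=200/np.tan(np.radians(float(c["fovy"]))/2)
        s.cx=float(c["cx"]);s.cy=float(c["cy"])
        if "eye" in c: s.o=np.array(c["eye"]);s.R=q2R(c["attitude"])
        else:
            M=np.array(c["mount"]);Rt=q2R(rot);s.R=Rt@M[:3,:3];s.o=Rt@M[:3,3]+ee
    def ray(s,u,v):
        return s.R@np.array([(u-s.cx)/s.f,(v-s.cy)/s.f,1.0])
    def plane(s,u,v,z):
        r=s.ray(u,v);return s.o+r*(z-s.o[2])/r[2]
    def pt(s,u,v): return s.o+s.ray(u,v)*s.d[int(round(v)),int(round(u))]
    def cloud(s):
        v,u=np.mgrid[0:400,0:640]
        P=np.stack([(u-s.cx)/s.f,(v-s.cy)/s.f,np.ones_like(u,float)],-1)*s.d[...,None]
        return P@s.R.T+s.o
    def proj(s,p):
        q=s.R.T@(np.array(p)-s.o);return np.array([q[0]/q[2]*s.f+s.cx,q[1]/q[2]*s.f+s.cy])
def tri(c1,p1,c2,p2):
    A=[];b=[]
    for c,p in((c1,p1),(c2,p2)):
        r=c.ray(*p);r/=np.linalg.norm(r);P=np.eye(3)-np.outer(r,r);A.append(P);b.append(P@c.o)
    x=np.linalg.solve(A[0]+A[1],b[0]+b[1])
    return x,[float(np.linalg.norm(A[i]@x-b[i])) for i in(0,1)]
def snap(bot,n,fn=None):
    st=bot.read_state();c=bot.read_camera(n)
    if fn: cv2.imwrite(f"pics/{fn}.png",c["image"]);np.savez(f"{fn}.npz",ee=st["ee_pos"],rot=st["tool_rot"],**c)
    return Cam(c,st["ee_pos"],st["tool_rot"])
def load(fn):
    c=dict(np.load(fn+".npz"));return Cam(c,c.get("ee"),c.get("rot"))
E
python3 - <<'E'
from h import *
t=load("a_top");s=load("a_side")
for n,u,v in [("table",280,255),("rest",213,218),("b0",194,205),("b1",218,205),("gauge",299,175),("cup",317,224),("well",403,240),("stand",393,228),("pot",222,152),("glue",256,170),("stamp",363,165),("redcup",355,198)]:
    print(n,t.pt(u,v).round(),t.plane(u,v,0).round())
for n,u,v in [("b far",310,240),("b near",300,258),("gauge",290,234),("cup",349,215)]:
    print(n,s.pt(u,v).round())
im=np.hstack([cv2.resize(t.im[130:290,170:270],(0,0),fx=3.5,fy=3.5,interpolation=2),cv2.resize(t.im[130:290,270:430],(0,0),fx=2.8,fy=3.5,interpolation=2)]);cv2.imwrite("pics/b_top.png",im[:600,:800])
cv2.imwrite("pics/b_side.png",cv2.resize(s.im[140:340,230:430],(0,0),fx=3,fy=3,interpolation=2))
E
```

```text
table [402.  70.   1.] [402.  70.   0.]
rest [501. 254.   6.] [501. 256.   0.]
b0 [526. 280.  94.] [537. 309.   0.]
b1 [525. 218. 102.] [537. 243.   0.]
gauge [618.  20.  29.] [623.  21.   0.]
cup [486. -30.   4.] [487. -30.   0.]
well [ 444. -262.   19.] [ 444. -267.    0.]
stand [ 477. -239.    6.] [ 477. -240.    0.]
pot [678. 229.  39.] [688. 238.   0.]
glue [617. 127.  93.] [637. 141.   0.]
stamp [ 636. -148.   80.] [ 654. -159.    0.]
redcup [ 559. -135.    4.] [ 560. -136.    0.]
b far [541. 223. 104.]
b near [547. 285. 106.]
gauge [614.  38.  14.]
cup [486.  -8.  43.]
```

View pics/b_top.png

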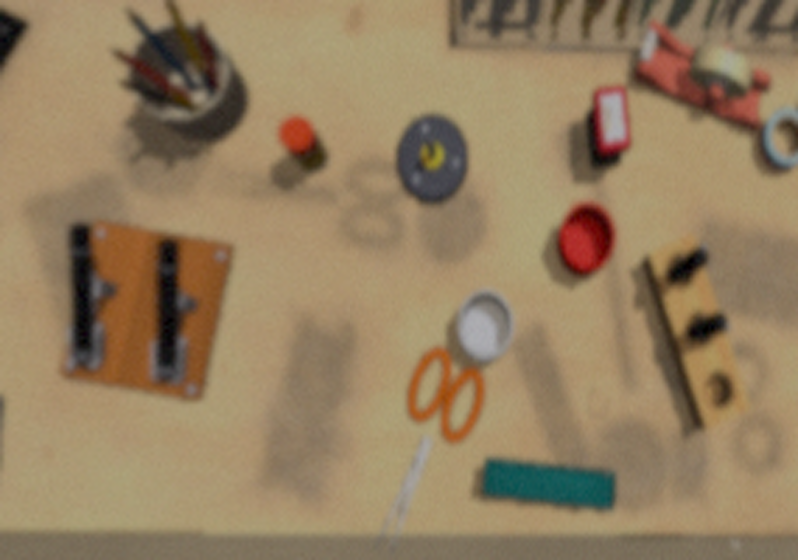

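View pics/b_side.png

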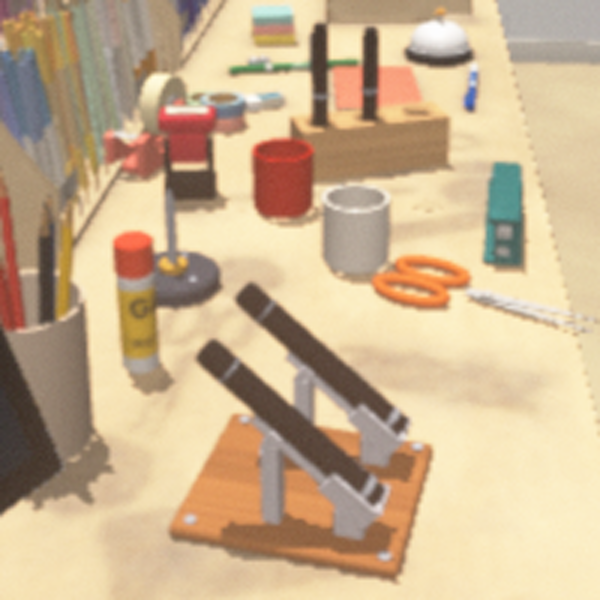

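The crops show both barrels clear near their closed ends, the pin upright on the dark foot, and the free well nearest the robot. I'll check reachable attitudes before moving.

```bash
cat >> h.py <<'E'
def att(head,down,flip=1):
    """tool y along heading (deg az) tilted down (deg below horizontal), tool x horizontal"""
    a,e=np.radians([head,down])
    y=np.array([np.cos(a)*np.cos(e),np.sin(a)*np.cos(e),-np.sin(e)])
    x=flip*np.array([np.sin(a),-np.cos(a),0]);z=np.cross(x,y)
    return R2q(np.stack([x,y,z],1))
E
python3 - <<'E'
from rig import bot
from h import *
s=bot.read_state();print(q2R(s["tool_rot"]).round(2))
def t(n,p,h,d,f):
    j=bot.ik(p,att(h,d,f));print(n,h,d,f,None if j is None else np.round(j,2))
for f in(1,-1):
  for h in(0,15,30): t("grasp",[515,280,93],h,90,f);t("grasp",[515,280,93],h,50,f)
  for h in(-20,0,20): t("gauge",[620,20,180],h,40,f);t("gauge",[620,20,118],h,0,f)
  for h in(-40,-20,0,30): t("well",[444,-262,104],h,40,f);
  for h in(-40,-20,0,30): t("well",[444,-262,104],h,0,f);
  for h in(-20,0,20): t("cup",[486,-30,104],h,40,f)
  t("look",[400,260,350],15,90,f)
E
```

```text
[[ 0.33 -0.   -0.94]
 [ 0.94 -0.    0.33]
 [-0.   -1.    0.  ]]
grasp 0 90 1 [ 0.44  0.51  1.54 -0.    1.09  2.01]
grasp 0 50 1 None
grasp 15 90 1 [ 0.44  0.51  1.54 -0.    1.09  1.74]
grasp 15 50 1 None
grasp 30 90 1 [ 0.44  0.51  1.54 -0.    1.09  1.48]
grasp 30 50 1 [0.4  0.29 2.04 0.59 0.14 0.89]
gauge -20 40 1 None
gauge -20 0 1 [ 0.18  0.68  2.09  3.71  1.25 -1.77]
gauge 0 40 1 [-0.04  0.19  2.    0.36  0.09  1.19]
gauge 0 0 1 [-0.05  0.66  2.16  3.09  1.25 -1.56]
gauge 20 40 1 [-0.19  0.22  1.96  1.21  0.44  0.03]
gauge 20 0 1 [-0.27  0.68  2.11  2.49  1.28 -1.36]
well -40 40 1 [-0.55  0.16  2.29  3.73  0.21 -2.05]
well -20 40 1 [-0.76  0.16  2.29  1.98  0.34 -0.7 ]
well 0 40 1 [-0.92  0.23  2.2   1.46  0.66 -0.56]
well 30 40 1 [-1.    0.39  1.96  1.06  1.07 -0.63]
well -40 0 1 [-0.51  0.67  2.38  3.33  1.48 -1.59]
well -20 0 1 [-0.85  0.67  2.38  2.64  1.49 -1.53]
well 0 0 1 [-1.06  0.68  2.25  2.07  1.47 -1.39]
well 30 0 1 [-1.14  0.77  1.94  1.49  1.61 -1.13]
cup -20 40 1 None
cup 0 40 1 [-0.23  0.09  2.37  2.37  0.25 -0.96]
cup 20 40 1 [-0.43  0.15  2.31  1.6   0.57 -0.59]
[... 430 characters left out ...]
 2.    0.36  0.09 -1.95]
gauge 0 0 -1 [-0.05  0.66  2.16  3.09  1.25  1.59]
gauge 20 40 -1 None
gauge 20 0 -1 [-0.27  0.68  2.11  2.49  1.28  1.78]
well -40 40 -1 [-0.55  0.16  2.29  3.73  0.21  1.09]
well -20 40 -1 [-0.76  0.16  2.29  1.98  0.34  2.44]
well 0 40 -1 None
well 30 40 -1 [-1.    0.39  1.96  1.06  1.07  2.51]
well -40 0 -1 [-0.51  0.67  2.38  3.33  1.48  1.55]
well -20 0 -1 [-0.85  0.67  2.38  2.64  1.49  1.62]
well 0 0 -1 [-1.06  0.68  2.25  2.07  1.47  1.75]
well 30 0 -1 [-1.14  0.77  1.94  1.49  1.61  2.01]
cup -20 40 -1 None
cup 0 40 -1 [-0.23  0.09  2.37  2.37  0.25  2.18]
cup 20 40 -1 [-0.43  0.15  2.31  1.6   0.57  2.55]
look 15 90 -1 [ 0.5   0.07  1.5  -0.    1.58 -1.33]
```

```bash
python3 - <<'E'
from rig import bot
from h import *
def t(n,p,h,d,f):
    j=bot.ik(p,att(h,d,f));print(n,h,d,f,None if j is None else np.round(j,2))
for f in(-1,1):
  for h in(-15,0): t("grasp",[520,280,93],h,110,f)
  for h in(-30,-15,0,15,30): t("gauge",[620,20,180],h,60,f)
  for h in(-40,-20,0,30): t("well",[444,-262,104],h,60,f);
  for h in(-20,0,20): t("cup",[486,-30,104],h,60,f)
  for h in(0,): t("look",[380,260,280],h,90,f);t("look",[350,260,250],h,75,f)
E
```

```text
grasp -15 110 -1 [ 0.35  0.67  1.32  0.2   1.45 -1.02]
grasp 0 110 -1 [ 0.38  0.7   1.27  0.13  1.5  -1.22]
gauge -30 60 -1 [ 0.09  0.3   1.7  -0.44  0.75 -0.69]
gauge -15 60 -1 [ 0.03  0.26  1.75 -0.25  0.64 -1.11]
gauge 0 60 -1 [-0.03  0.25  1.77  0.03  0.6  -1.62]
gauge 15 60 -1 [-0.1   0.26  1.76  0.3   0.65 -2.13]
gauge 30 60 -1 [-0.16  0.29  1.72  0.47  0.77 -2.53]
well -40 60 -1 [-0.57  0.16  2.1  -0.17  0.37 -1.3 ]
well -20 60 -1 [-0.69  0.16  2.1   0.42  0.42 -2.25]
well 0 60 -1 None
well 30 60 -1 None
cup -20 60 -1 [-0.06  0.11  2.16 -0.37  0.4  -0.98]
cup 0 60 -1 [-0.19  0.09  2.17  0.26  0.37 -1.97]
cup 20 60 -1 None
look 0 90 -1 [ 0.52  0.05  1.67 -0.    1.42 -1.05]
look 0 75 -1 [ 0.65 -0.1   1.91 -0.17  1.13 -0.87]
grasp -15 110 1 [0.35 0.67 1.32 0.2  1.45 2.13]
grasp 0 110 1 [0.38 0.7  1.27 0.13 1.5  1.92]
gauge -30 60 1 [ 0.09  0.3   1.7  -0.44  0.75  2.45]
gauge -15 60 1 [ 0.03  0.26  1.75 -0.25  0.64  2.03]
gauge 0 60 1 [-0.03  0.25  1.77  0.03  0.6   1.52]
gauge 15 60 1 [-0.1   0.26  1.76  0.3   0.65  1.02]
gauge 30 60 1 [-0.16  0.29  1.72  0.47  0.77  0.61]
well -40 60 1 [-0.57  0.16  2.1  -0.17  0.37  1.84]
well -20 60 1 [-0.69  0.16  2.1   0.42  0.42  0.89]
well 0 60 1 [-0.78  0.2   2.04  0.66  0.62  0.3 ]
well 30 60 1 [-0.85  0.31  1.9   0.65  0.94 -0.2 ]
cup -20 60 1 [-0.06  0.11  2.16 -0.37  0.4   2.17]
cup 0 60 1 [-0.19  0.09  2.17  0.26  0.37  1.17]
cup 20 60 1 [-0.3   0.12  2.14  0.63  0.54  0.43]
look 0 90 1 [ 0.52  0.05  1.67 -0.    1.42  2.09]
look 0 75 1 [ 0.65 -0.1   1.91 -0.17  1.13  2.28]
```

```bash
python3 - <<'E'
from rig import bot
from h import *
for n,p in [("w1",[420,270,270]),("w2",[500,50,290]),("w3",[400,-200,290]),("w4",[440,-130,290]),("w5",[480,-10,310]),("w6",[430,215,290])]:
    bot.move_to(p,att(0,90,-1)); bot.dwell(0.15); c=snap(bot,"wrist",n); print(n,bot.read_state()["clock"],bot.read_state()["ft_force"].round(1))
for a,b in(("w1","w6"),("w2","w5"),("w3","w4")):
    cv2.imwrite(f"pics/{a}{b}.png",cv2.resize(np.vstack([cv2.imread(f"pics/{a}.png")[:,:],cv2.imread(f"pics/{b}.png")]),(480,600)))
E
```

```text
w1 1.6583 [-0.1  0.7 -0.6]
w2 2.7917 [-0.6 -0.2  0.3]
w3 4.0417 [0.2 0.1 0.8]
w4 4.6583 [ 0.   0.4 -0.1]
w5 5.4333 [-0.4 -0.2 -0.1]
w6 6.5583 [0.1 0.  0.3]
```

View pics/w1.png

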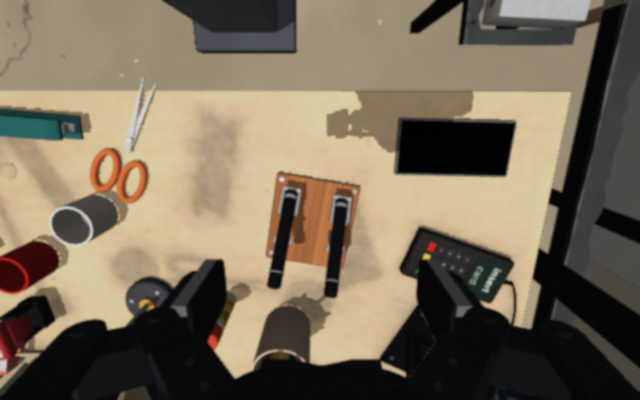

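View pics/w6.png

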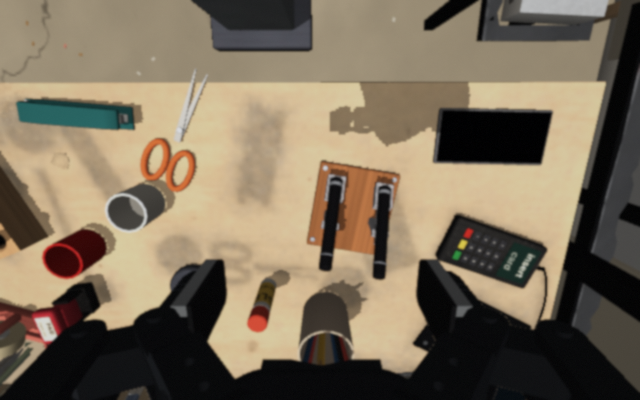

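View pics/w2.png

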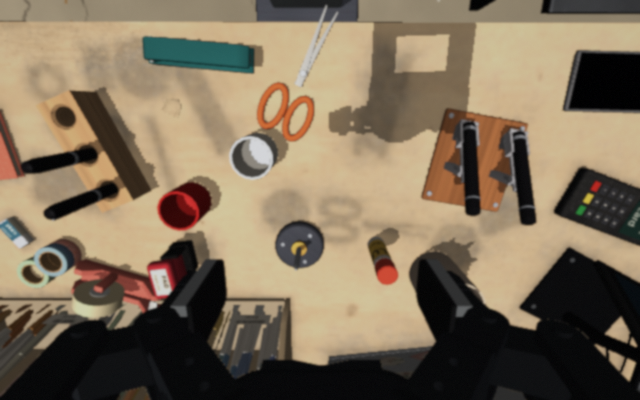

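View pics/w5.png

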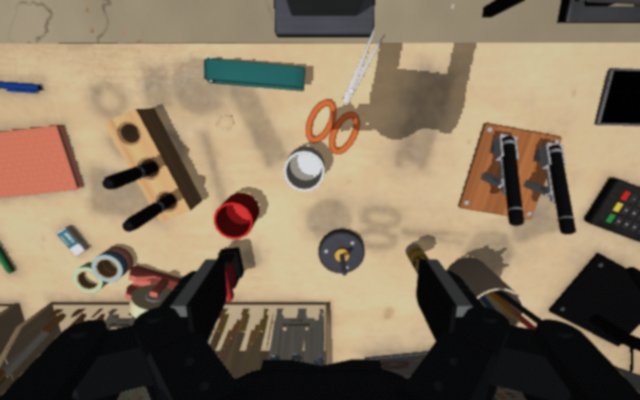

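View pics/w3.png

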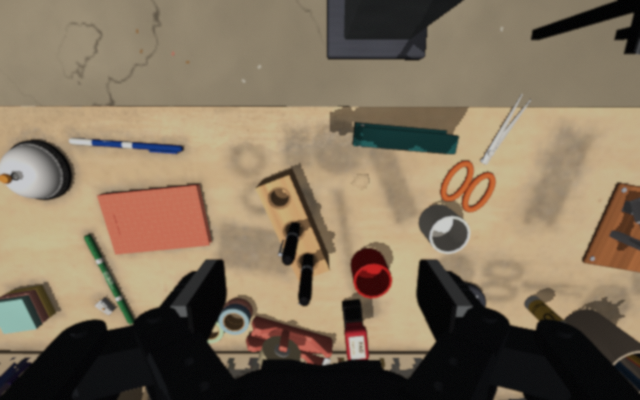

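View pics/w4.png

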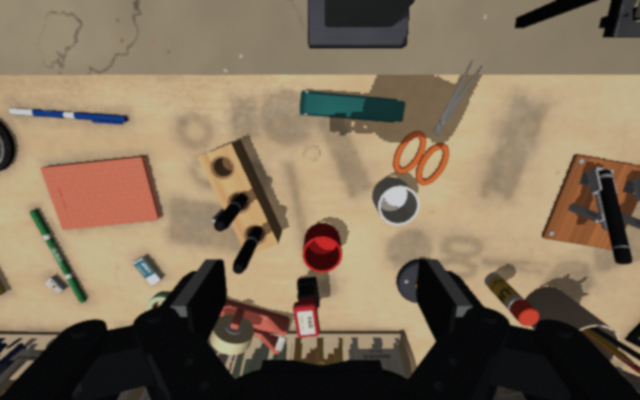

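Wrist views (image down is away from the robot): w1 shows the barrels at (282,240) and (340,245). w2 shows the gauge at (299,245), the cup rim at (253,156) and the pin tip near (300,265). w3 shows the free well at (279,196). Next I'll measure from depth and from two-view rays.

```bash
python3 - <<'E'
from h import *
def circ(xy):
    A=np.c_[2*xy,np.ones(len(xy))];s=np.linalg.lstsq(A,(xy**2).sum(1),rcond=None)[0];return s[:2],np.sqrt(s[2]+s[:2]@s[:2])
for n in["w1","w2","w3","w4","w5","w6","a_top"]:
    c=load(n);P=c.cloud();X=P.reshape(-1,3)
    tb=X[(abs(X[:,0]-420)<40)&(abs(X[:,1]-80)<40)&(abs(X[:,2])<15)]
    print(n,"table z",np.median(tb[:,2]).round(1) if len(tb) else None,tb[:,2].std().round(1) if len(tb) else None)
    m=(np.hypot(X[:,0]-486,X[:,1]+25)<45)&(X[:,2]>50)&(X[:,2]<62)
    if m.sum()>20: 
        r=X[m]; o,rad=circ(r[:,:2]);print("  cup rim",m.sum(),o.round(1),rad.round(1),"z",np.percentile(r[:,2],[10,50,90]).round(1))
    m=(np.hypot(X[:,0]-622,X[:,1]-21)<34)&(X[:,2]>8)&(X[:,2]<17)
    if m.sum()>20:
        h=cv2.convexHull(X[m][:,:2].astype(np.float32));(o,rad)=cv2.minEnclosingCircle(h);print("  foot top",m.sum(),np.round(o,1),round(rad,1),np.median(X[m][:,2]).round(1))
    m=(np.hypot(X[:,0]-622,X[:,1]-21)<30)&(X[:,2]>30)&(X[:,2]<100)
    if m.sum()>0:
        q=X[m];i=q[:,2].argsort()[::-1][:6];print("  pin",m.sum(),q[i].round(0).tolist())
    m=(abs(X[:,0]-480)<90)&(abs(X[:,1]+235)<80)&(X[:,2]>44)&(X[:,2]<52)
    if m.sum()>50:
        (o,s,a)=cv2.minAreaRect(X[m][:,:2].astype(np.float32));print("  stand",m.sum(),np.round(o,1),np.round(s,1),round(a,1),np.median(X[m][:,2]).round(1))
E
```

```text
w1 table z -0.6 1.1
  cup rim 563 [489.4 -31.7] 24.5 z [50.9 54.  55.4]
  foot top 909 [621.7  20.7] 33.8 13.7
  pin 85 [[622.0, 19.0, 68.0], [621.0, 22.0, 68.0], [622.0, 17.0, 67.0], [621.0, 22.0, 67.0], [622.0, 19.0, 66.0], [622.0, 17.0, 65.0]]
w2 table z -1.0 1.0
  cup rim 420 [489.4 -32.4] 24.5 z [52.1 54.2 55.2]
  foot top 1390 [622.  21.] 34.0 13.3
  pin 113 [[624.0, 19.0, 80.0], [623.0, 20.0, 79.0], [626.0, 19.0, 79.0], [624.0, 20.0, 79.0], [626.0, 20.0, 79.0], [623.0, 22.0, 79.0]]
  stand 3557 [ 486.9 -234.5] [142.3  48.7] 21.8 47.6
w3 table z -1.3 0.9
  cup rim 395 [489.  -33.5] 24.5 z [51.2 53.6 54.8]
  foot top 161 [606.2  38. ] 23.6 12.6
  stand 2525 [ 498.9 -227. ] [175.2  66.4] 30.2 47.3
w4 table z -1.2 0.9
  cup rim 393 [489.2 -33.3] 24.5 z [51.8 53.7 54.9]
  foot top 511 [622.2  12.2] 32.1 13.1
  stand 2877 [ 486.9 -234.4] [142.   46.9] 21.4 47.4
w5 table z -1.0 1.0
  cup rim 363 [489.4 -32.8] 24.5 z [52.4 54.  55.1]
  foot top 1241 [622.1  20.9] 33.9 13.2
  pin 104 [[625.0, 20.0, 80.0], [624.0, 20.0, 80.0], [625.0, 19.0, 79.0], [623.0, 18.0, 78.0], [623.0, 19.0, 78.0], [625.0, 19.0, 78.0]]
  stand 3042 [ 486.8 -234.4] [142.1  47.9] 21.4 47.5
w6 table z -0.7 1.1
  cup rim 470 [489.3 -31.9] 24.5 z [51.2 54.  55.3]
  foot top 225 [608.8   8.8] 27.5 13.3
  stand 451 [ 527.  -209.8] [49.7 33.5] 20.6 47.6
a_top table z -0.6 2.1
  cup rim 82 [486.7 -31.6] 24.5 z [51.8 54.  56.2]
  foot top 405 [622.  21.] 34.0 13.2
  pin 15 [[620.0, 21.0, 83.0], [619.0, 18.0, 76.0], [622.0, 18.0, 75.0], [622.0, 24.0, 74.0], [620.0, 21.0, 73.0], [625.0, 21.0, 73.0]]
  stand 656 [ 483.8 -232.9] [142.   46.8] 21.3 47.1
```

```bash
python3 - <<'E'
import cv2,numpy as np
def cr(n,x,y,w,h,f): return cv2.resize(cv2.imread(f"pics/{n}.png")[y:y+h,x:x+w],(w*f,h*f),interpolation=2)
a=np.hstack([cr("w2",260,205,80,80,5),cr("w5",300,215,80,80,5)])
b=np.hstack([cr("w2",213,116,80,40,5),cr("w5",265,130,80,40,5)])
cv2.imwrite("pics/z1.png",np.vstack([a,b]))
a=np.hstack([cr("w1",250,160,130,140,3),cr("w6",290,150,130,140,3)]);cv2.imwrite("pics/z2.png",a)
a=np.hstack([cr("w3",245,160,100,100,4),cr("w4",190,130,100,100,4)]);cv2.imwrite("pics/z3.png",a)
E
```

```text
(no output)
```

View pics/z1.png

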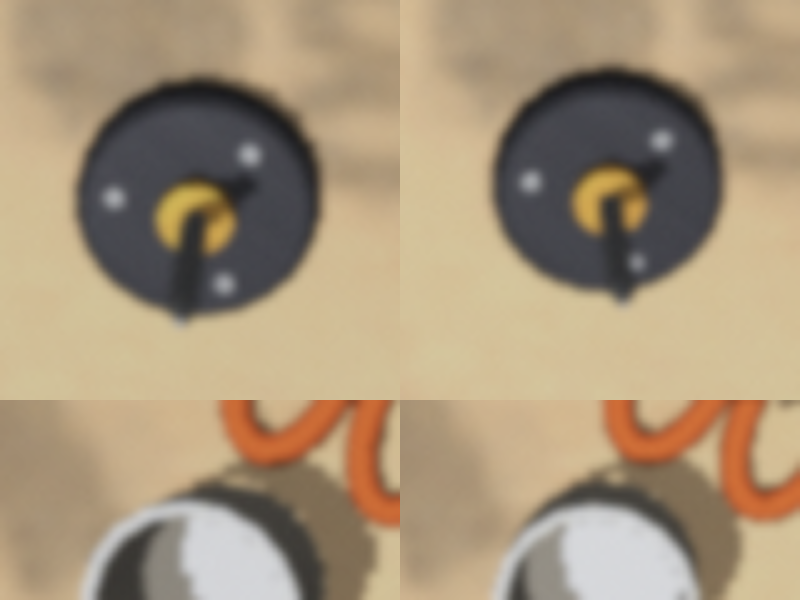

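View pics/z2.png

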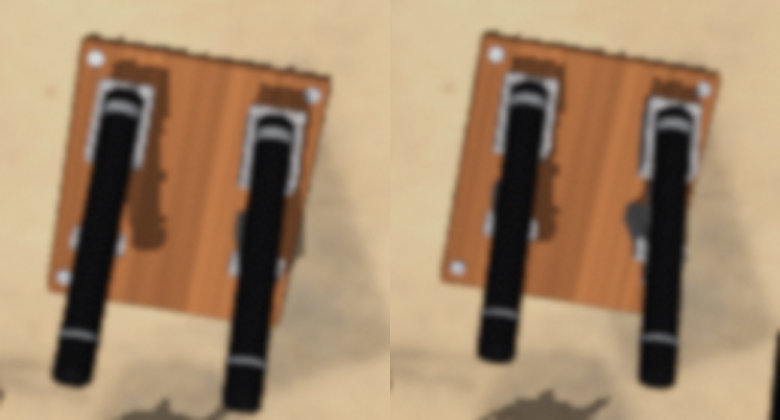

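View pics/z3.png

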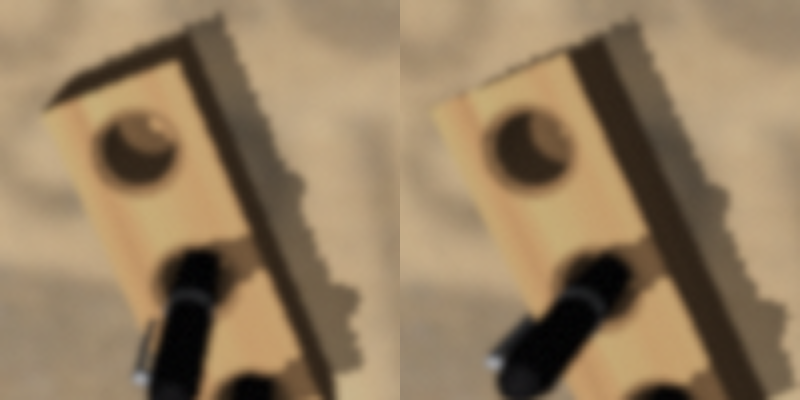

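```bash
cat > bar.py <<'E'
from h import *
from scipy.optimize import least_squares
def fitcyl(X,p0,d0,r=8.):
    d0=d0/np.linalg.norm(d0);e1=np.cross(d0,[0.3,1,0]);e1/=np.linalg.norm(e1);e2=np.cross(d0,e1)
    def un(v):
        d=d0+v[2]*e1+v[3]*e2;return p0+v[0]*e1+v[1]*e2,d/np.linalg.norm(d)
    def f(v):
        p,d=un(v);w=X-p;return np.linalg.norm(w-np.outer(w@d,d),axis=1)-r
    s=least_squares(f,np.zeros(4),loss="soft_l1",f_scale=1.0)
    p,d=un(s.x);t=(X-p)@d;res=f(s.x);ok=abs(res)<2.5
    return p,d,t[ok],np.sqrt((res[ok]**2).mean()),ok.sum()
E
python3 - <<'E'
from bar import *
print("pin",tri(load("w2"),(296,269),load("w5"),(344.4,275)))
print("pinbase",tri(load("w2"),(299,249),load("w5"),(342,256)))
print("well",tri(load("w3"),(279.5,198),load("w4"),(222.5,167.5)))
a=load("a_top");print([load("w3").plane(279.5,198,48).round(1),load("w4").plane(222.5,167.5,48).round(1)])
for n in("w1","w6"):
    c=load(n);P=c.cloud();dark=c.im.max(2)<70
    for nm,(p,q) in {"R":((466,210,35),(545,218,105)),"L":((456,275,30),(545,282,105))}.items():
        p=np.array(p,float);q=np.array(q,float);d=(q-p)/np.linalg.norm(q-p)
        X=P[dark];w=X-p;t=w@d;m=(np.linalg.norm(w-np.outer(t,d),axis=1)<22)&(t>0)&(t<130)&(X[:,2]>25)
        X=X[m];
        p1,d1,t,rms,k=fitcyl(X,(p+q)/2,d)
        e=[p1+d1*np.percentile(t,z) for z in(0.5,99.5)]
        print(n,nm,k,"rms",rms.round(2),"slope",np.degrees(np.arcsin(d1[2])).round(1),"az",np.degrees(np.arctan2(d1[1],d1[0])).round(1),"lo",e[0].round(1),"hi",e[1].round(1),"len",np.linalg.norm(e[1]-e[0]).round(1))
E
```

```text
pin (array([626.41731922,  19.94993007,  74.93387665]), [0.1336478549982139, 0.1336478549982419])
pinbase (array([625.06117382,  20.05107316,  20.0908071 ]), [0.3286152519445038, 0.3286152519443288])
well (array([ 441.90846609, -251.67081409,   48.23021099]), [0.06287171128222617, 0.06287171128214064])
[array([ 441.9, -251.7,   48. ]), array([ 442. , -251.8,   48. ])]
w1 R 867 rms 0.68 slope 39.6 az -10.1 lo [464.2 232.   39.8] hi [541.8 218.1 105. ] len 102.2
w1 L 1066 rms 0.66 slope 39.7 az -9.9 lo [464.8 296.7  30.6] hi [552.9 281.3 105. ] len 116.4
w6 R 804 rms 0.63 slope 39.6 az -10.2 lo [464.3 231.9  39.8] hi [542.1 217.9 105.1] len 102.6
w6 L 974 rms 0.68 slope 39.8 az -9.7 lo [464.9 296.5  30.6] hi [553.  281.4 105. ] len 116.2
```

Measurements agree with the text: slope 39.7°, axis azimuth -10°, closed ends at z≈106, well rim 48, cup rim 54, and well to stand centre 48 mm. I'll grasp the right barrel about 100 mm from its mouth.

```bash
cat > grasp.py <<'E'
import sys
from rig import bot
from bar import *
B={"R":np.array([543.,217.9,106.]),"L":np.array([553.7,281.3,105.6])}
a,e=np.radians([-10,39.8]);D=np.array([np.cos(a)*np.cos(e),np.sin(a)*np.cos(e),np.sin(e)])
def grasp(k,hi):
    g=hi-20*D;q=att(-10,110,-1);ty=q2R(q)[:,1]
    bot.move_gripper(40,50)
    bot.move_to(g-90*ty,q)
    print("pre",bot.read_state()["ee_pos"].round(1),bot.read_state()["clock"])
    hit=bot.servo_line(g,speed=90,until_force=8);print("hit",hit,bot.read_state()["ee_pos"].round(1),g.round(1))
    if hit: return
    bot.move_gripper(0,50)
    s=bot.read_state();print("grip",s["grip_width"],s["ft_force"].round(1))
    bot.servo_line(g+np.array([-20,0,110]),speed=150)
    s=bot.read_state();print("lifted",s["grip_width"],s["ft_force"].round(1),s["clock"])
if __name__=="__main__":
    grasp(sys.argv[1],B[sys.argv[1]]);snap(bot,"wrist","g_"+sys.argv[1])
E
python3 grasp.py R
```

```text
pre [558.  215.5 178.7] 7.8167
hit False [528.3 220.6  93.8] [527.9 220.6  93.2]
grip 9.911862459944942 [ 0.2 -1.7  5.8]
lifted 9.995259039353428 [-0.9  0.4 -0.6] 10.275
```

View pics/g_R.png

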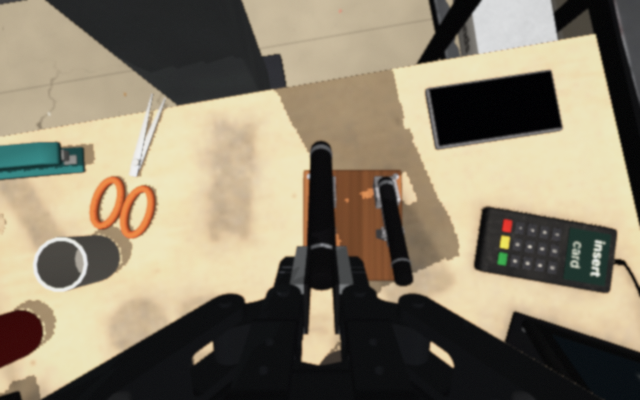

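```bash
cat > inhand.py <<'E'
from bar import *
def inhand(c,ee,rot,phi=30):
    """fit barrel in tool frame from wrist depth: returns point on axis, dir to closed end, end extents"""
    P=c.cloud();Rt=q2R(rot);T=(P-ee)@Rt
    d=np.array([0,-np.cos(np.radians(phi)),-np.sin(np.radians(phi))]) # provisional
    return P,T
E
python3 - <<'E'
from bar import *
c=load("g_R");z=np.load("g_R.npz");ee=z["ee"];Rt=q2R(z["rot"])
for y in(0,19):
  print(y,c.proj(ee+Rt@[0,y,0]),[c.proj(ee+Rt@[x,y,0]).round() for x in(-8,8)])
print("tool D",Rt.T@np.array([np.cos(-.1745)*np.cos(.695),np.sin(-.1745)*np.cos(.695),np.sin(.695)]))
P=c.cloud();T=(P-ee)@Rt
for v in range(140,300,12):
    row=T[v];m=(c.im[v].max(1)<75)&(abs(row[:,0])<12)&(np.linalg.norm(row,axis=1)<130)
    if m.sum(): print(v,np.where(m)[0][[0,-1]],np.median(row[m],0).round(1))
cv2.imwrite("pics/g_Rz.png",cv2.resize(c.im[120:360,220:440],(0,0),fx=2.5,fy=2.5,interpolation=2))
E
```

```text
0 [320.4008285  251.71044107] [array([305., 252.]), array([336., 252.])]
19 [320.51917744 237.2272517 ] [array([307., 237.]), array([334., 237.])]
tool D [-3.94392783e-04 -8.65170140e-01 -5.01478289e-01]
152 [311 330] [-0.2 76.1 40.6]
164 [311 331] [ 0.2 62.8 34.5]
176 [310 332] [ 0.2 50.7 28.9]
188 [310 332] [ 0.2 39.4 23.9]
200 [309 333] [ 0.3 29.2 19.2]
212 [309 334] [ 0.6 20.2 14.9]
224 [308 334] [ 0.  11.1 11.1]
236 [308 334] [0.3 3.5 7.3]
248 [306 336] [ 0.1 -4.9  4.4]
260 [305 348] [  3.  -18.6   4.7]
272 [292 350] [  2.5 -36.8   8.7]
284 [287 352] [ -0.4 -33.1   1. ]
296 [284 355] [ -4.8 -57.7  11.2]
```

View pics/g_Rz.png

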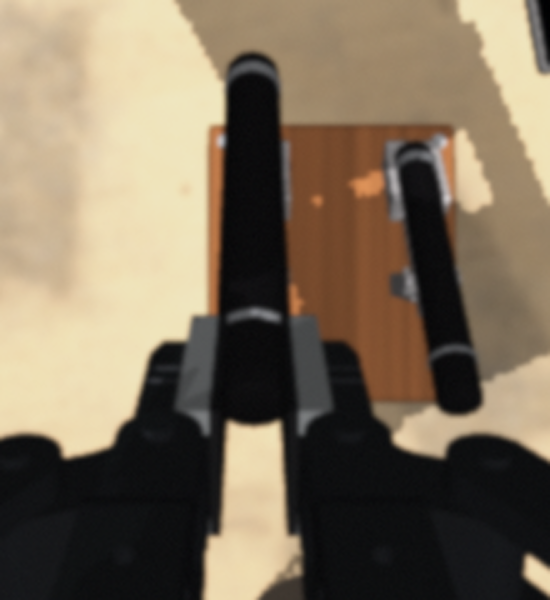

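```bash
cat > inhand.py <<'E'
from bar import *
def inhand(c,ee,rot,phi=28):
    Rt=q2R(rot);T=(c.cloud()-ee)@Rt
    d=np.array([0,-np.cos(np.radians(phi)),-np.sin(np.radians(phi))])
    dark=c.im.max(2)<75
    X=T[dark];s=X@d;m=(np.linalg.norm(X-np.outer(s,d),axis=1)<25)&(s<-28)&(s>-102)&(abs(X[:,0])<15)
    X=X[m];p,d1,t,rms,k=fitcyl(X,np.zeros(3)-50*d,d)
    mouth=p+d1*np.percentile(t,0.5)
    p0=p-d1*(p@d1) # point nearest TCP
    return p0,d1,mouth,rms,k
if __name__=="__main__":
    import sys
    n=sys.argv[1];z=np.load(n+".npz")
    p0,d,m,rms,k=inhand(load(n),z["ee"],z["rot"])
    print("p0",p0.round(1),"d",d.round(3),"phi",np.degrees(np.arctan2(-d[2],-d[1])).round(1),"side",np.degrees(np.arcsin(d[0])).round(1),"mouth",m.round(1),"dist",np.linalg.norm(m-p0).round(1),rms.round(2),k)
E
python3 inhand.py g_R
```

```text
p0 [ 0.6  0.8 -1.7] d [ 0.006 -0.91  -0.415] phi 24.5 side 0.3 mouth [-0.  91.3 39.6] dist 99.5 0.35 1415
```

```bash
cat > pose.py <<'E'
from bar import *
def upright(head,d):
    """attitude with barrel direction d (tool frame) vertical, exact"""
    phi=np.degrees(np.arctan2(-d[2],-d[1]));M=q2R(att(head,90-phi,-1))
    v=M@d; ax=np.cross(v,[0,0,1.]);
    M=R.from_rotvec(ax/np.linalg.norm(ax)*np.arcsin(np.linalg.norm(ax))).as_matrix()@M
    return M
def tcp_for(M,mouth_tool,mouth_world): return np.asarray(mouth_world,float)-M@mouth_tool
E
python3 - <<'E'
from rig import bot
from pose import *
from inhand import inhand
print(load("w2").plane(296,268.5,80).round(1),load("w5").plane(344.4,275,80).round(1))
z=np.load("g_R.npz");p0,d,m,_,_=inhand(load("g_R"),z["ee"],z["rot"])
np.savez("hand.npz",d=d,m=m)
M=upright(-5,d);p=tcp_for(M,m,[610,20,125]);print(p.round(1))
bot.move_to(p,R2q(M));bot.dwell(0.2)
snap(bot,"wrist","p1");snap(bot,"side","p1s");snap(bot,"top","p1t")
s=bot.read_state();print(s["clock"],s["ee_pos"].round(1),s["ft_force"].round(1))
c=load("p1s");cv2.imwrite("pics/p1sz.png",cv2.resize(c.im[140:300,220:380],(0,0),fx=3.5,fy=3.5,interpolation=2))
E
python3 inhand.py p1
```

```text
[623.1  20.4  80. ] [623.4  19.6  80. ]
[608.   19.6 224.5]
11.5333 [608.1  20.1 224.2] [ 0.  -0.6 -0.9]
p0 [ 0.7  0.4 -0.9] d [ 0.008 -0.9   -0.437] phi 25.9 side 0.5 mouth [-0.1 89.1 42.1] dist 98.6 0.35 1374
```

View pics/p1.png

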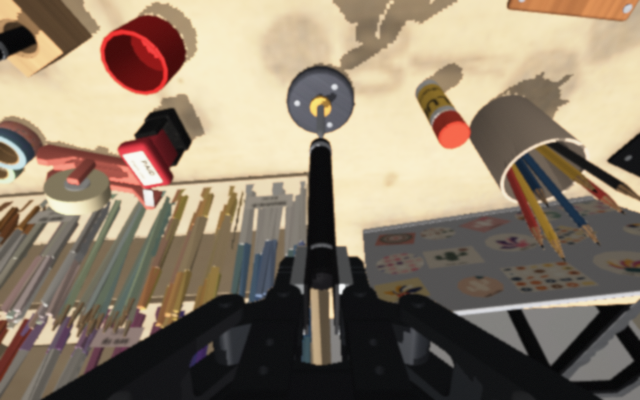

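View pics/p1sz.png

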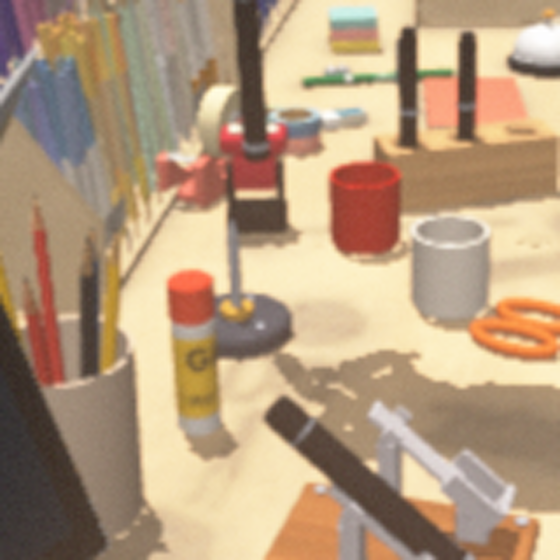

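```bash
cat > side.py <<'E'
from bar import *
def sidepitch(c,ee,mz,x0,y0):
    """slope dx/dz of barrel from side view, assume y=y0"""
    pts=[]
    g=c.im.max(2)
    for z in np.arange(mz+14,mz+62,3.):
        u,v=c.proj([x0,y0,z]);v=int(round(v));row=g[v,int(u)-14:int(u)+15]<75
        i=np.where(row)[0]
        if len(i)<4: continue
        # contiguous run nearest centre
        lab=np.split(i,np.where(np.diff(i)>1)[0]+1);k=min(lab,key=lambda a:abs(a.mean()-14))
        uu=int(u)-14+(k[0]+k[-1])/2
        r=c.ray(uu,v);s=(y0-c.o[1])/r[1];P=c.o+r*s;pts.append((P[2],P[0],len(k)))
    pts=np.array(pts);a=np.polyfit(pts[:,0],pts[:,1],1);return a,pts
if __name__=="__main__":
    c=load("p1s")
    z=np.load("p1.npz");h=np.load("hand.npz");mw=z["ee"]+q2R(z["rot"])@h["m"];print("mouth",mw.round(1))
    a,p=sidepitch(c,None,mw[2],mw[0],mw[1]);print("tilt deg",np.degrees(np.arctan(a[0])),"x at mouth",np.polyval(a,mw[2]));print(p.round(1)[::3])
    # pin: rows
    print([c.proj([623,20,zz]).round(1) for zz in(30,50,80)])
E
python3 side.py
python3 - <<'E'
import cv2
im=cv2.imread("pics/p1.png");cv2.imwrite("pics/p1z.png",cv2.resize(im[60:200,260:380],(0,0),fx=4,fy=4,interpolation=2))
im=cv2.imread("pics/p1s.png");cv2.imwrite("pics/p1sz2.png",cv2.resize(im[135:245,265:315],(0,0),fx=5,fy=5,interpolation=2))
E
```

```text
mouth [610.   21.  124.4]Traceback (most recent call last):
  File "side.py", line 18, in <module>
    a,p=sidepitch(c,None,mw[2],mw[0],mw[1]);print("tilt deg",np.degrees(np.arctan(a[0])),"x at mouth",np.polyval(a,mw[2]));print(p.round(1)[::3])
        ~~~~~~~~~^^^^^^^^^^^^^^^^^^^^^^^^^^
  File "side.py", line 14, in sidepitch
    pts=np.array(pts);a=np.polyfit(pts[:,0],pts[:,1],1);return a,pts
                                   ~~~^^^^^
IndexError: too many indices for array: array is 1-dimensional, but 2 were indexed
```

View pics/p1z.png

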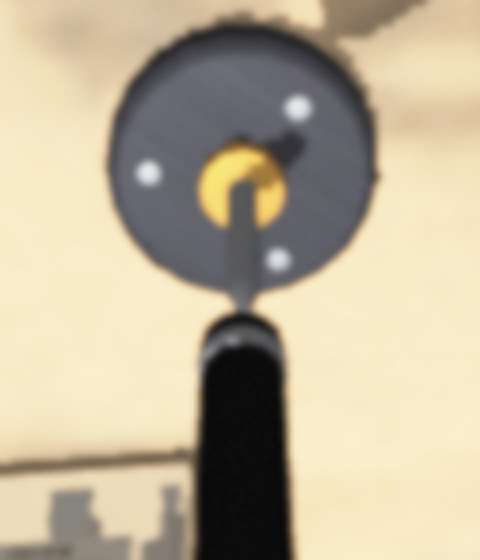

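View pics/p1sz2.png

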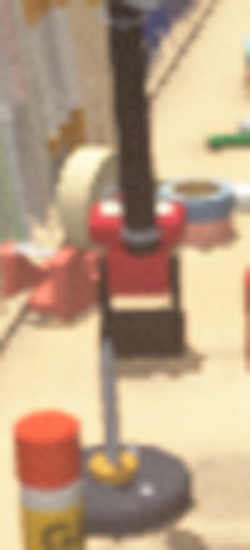

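```bash
sed -i 's/<75\n/<100/; s/row=g\[v,int(u)-14:int(u)+15\]<75/row=g[v,int(u)-14:int(u)+15]<100/' side.py; python3 side.py
python3 - <<'E'
from h import *
c=load("p1s");w=load("p1");h=np.load("hand.npz")
z=np.load("p1.npz");mw=z["ee"]+q2R(z["rot"])@h["m"]
print("mouth proj side",c.proj(mw),"wrist",w.proj(mw))
print("tri tip side+w2",tri(c,(286.8,203),load("w2"),(296,268.5)))
print("tri tip side+w5",tri(c,(286.8,203),load("w5"),(344.4,275)))
print("tri tip side+p1",tri(c,(286.8,203),w,(260+241/4,60+300/4)))
print("foot",w.plane(260+242/4,60+188/4,20))
print("tip z80",w.plane(260+241/4,60+308/4,80))
# depth of pin in w
P=w.cloud()
for v in range(108,141,4):
    print(v,[P[v,u].round(1).tolist() for u in(320,)],w.im[v,320])
E
```

```text
mouth [610.   21.  124.4]
tilt deg 2.4827771948694983 x at mouth 604.9350872657436
[[139.6 605.7   6. ]
 [148.6 605.3   6. ]
 [157.6 607.    6. ]
 [166.5 606.6   6. ]
 [175.3 607.3   5. ]
 [184.1 608.    6. ]]
[array([287.2, 223.5]), array([286.7, 215.5]), array([286. , 203.1])]
mouth proj side [290.86414861 184.5775635 ] wrist [320.65501917 151.20368706]
tri tip side+w2 (array([621.79991776,  20.5017999 ,  80.94035169]), [0.710213824722805, 0.7102138247227574])
tri tip side+w5 (array([622.11312138,  19.51208465,  80.57539355]), [0.8299062732198121, 0.8299062732196855])
tri tip side+p1 (array([621.37619104,  19.8191277 ,  80.32168103]), [0.05550096351882293, 0.055500963518942306])
foot [623.81750482  20.02680583  20.        ]
tip z80 [623.603599    19.62748139  80.        ]
108 [[621.0, 19.7, 28.2]] [90 88 87]
112 [[621.2, 19.7, 36.5]] [90 87 87]
116 [[620.8, 19.7, 45.8]] [89 87 86]
120 [[621.1, 19.7, 53.1]] [90 88 87]
124 [[621.1, 19.7, 61.0]] [89 87 86]
128 [[620.7, 19.7, 69.1]] [91 89 88]
132 [[621.9, 19.6, 74.3]] [105 103 102]
136 [[623.7, 19.4, 78.1]] [115 114 114]
140 [[598.5, 21.5, 127.6]] [35 34 33]
```

```bash
python3 - <<'E'
from rig import bot
from pose import *
from inhand import inhand
ph=np.radians(26.2);d=np.array([0.007,-np.cos(ph),-np.sin(ph)]);d/=np.linalg.norm(d);m=np.array([-0.1,89.1,42.1])
M=upright(-5,d);p=tcp_for(M,m,[624.4,19.7,92]);
bot.servo_line(p,R2q(M),speed=60);bot.dwell(0.2)
snap(bot,"wrist","p2");snap(bot,"side","p2s")
s=bot.read_state();print(s["clock"],s["ee_pos"].round(1),p.round(1),s["ft_force"].round(1))
np.savez("hand.npz",d=d,m=m)
mw=s["ee_pos"]+q2R(s["tool_rot"])@m;print("mouth",mw)
from side import sidepitch
c=load("p2s");a,pp=sidepitch(c,None,mw[2],mw[0],mw[1]);print("side tilt",np.degrees(np.arctan(a[0])),np.polyval(a,mw[2]))
w=load("p2");P=w.cloud()
c1=cv2.resize(w.im[60:200,260:380],(0,0),fx=4,fy=4,interpolation=2);c2=cv2.resize(c.im[145:245,255:325],(0,0),fx=5.6,fy=5.6,interpolation=2)
cv2.imwrite("pics/p2z.png",np.hstack([c1[:560],c2[:560,:300]]))
E
python3 inhand.py p2
```

```text
12.6 [622.8  19.3 190.9] [622.8  19.2 190.5] [-0.8  0.4 -0.7]
mouth [624.50198395  19.71080054  92.3244354 ]
side tilt 0.5918630484719842 622.5890791313293
p0 [ 0.7  0.5 -0.9] d [ 0.009 -0.899 -0.438] phi 26.0 side 0.5 mouth [-0.2 89.1 42.3] dist 98.6 0.37 1392
```

View pics/p2z.png

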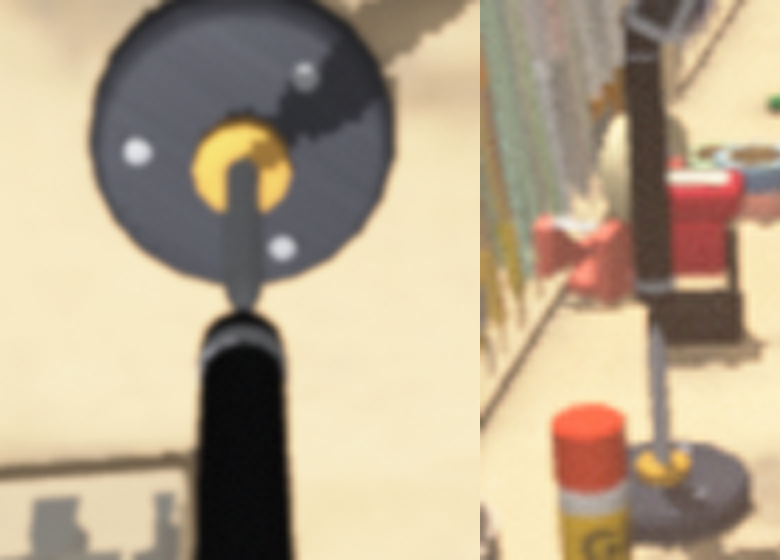

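```bash
cat > down.py <<'E'
from rig import bot
from pose import *
import sys
def down(zt=21,F=5,v=40):
    h=np.load("hand.npz");s=bot.read_state();M=q2R(s["tool_rot"]);mw=s["ee_pos"]+M@h["m"]
    p=s["ee_pos"]+np.array([0,0,zt-mw[2]])
    hit=bot.servo_line(p,speed=v,until_force=F)
    s=bot.read_state();mw2=s["ee_pos"]+q2R(s["tool_rot"])@h["m"];print("hit",hit,"mouth est",mw2.round(1),"F",s["ft_force"].round(1),"T",s["moment"].round(2),"w",s["grip_width"],s["clock"]);return hit,mw2
if __name__=="__main__":
    n=sys.argv[1];down();snap(bot,"wrist",n);c=snap(bot,"side",n+"s");w=load(n)
    c1=cv2.resize(w.im[60:200,260:380],(0,0),fx=4,fy=4,interpolation=2);c2=cv2.resize(c.im[145:245,255:325],(0,0),fx=5.6,fy=5.6,interpolation=2)
    cv2.imwrite(f"pics/{n}z.png",np.hstack([c1[:560],c2[:560,:300]]))
E
python3 down.py d1; python3 inhand.py d1
```

```text
hit True mouth est [624.9  19.7  22.1] F [ 0.4 -0.   3.8] T [-0.02 -0.15 -0.01] w 10.65884114893471 14.2583
p0 [ 0.5  0.4 -0.9] d [ 0.005 -0.897 -0.442] phi 26.2 side 0.3 mouth [-0.  89.6 43. ] dist 99.3 0.37 1449
```

View pics/d1z.png

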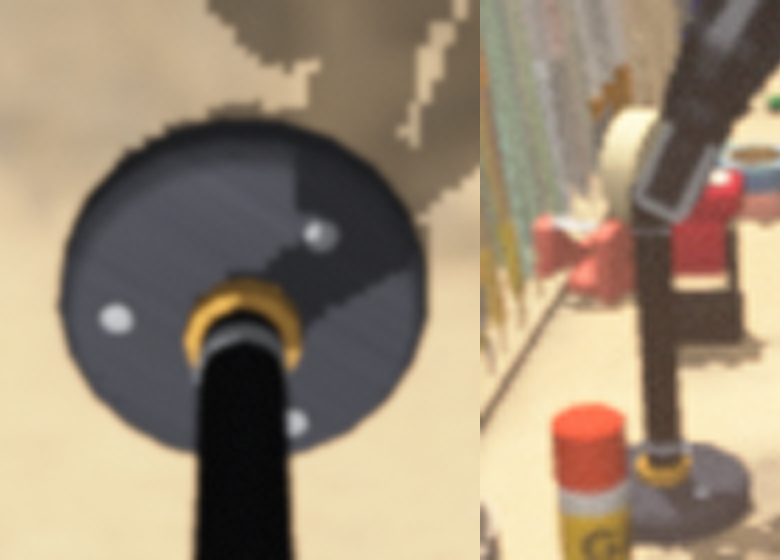

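The barrel slid right down to the brass shoulder in both views (mouth z≈22), so this is the wide bore. I'll lift it off the pin and take it to the well.

```bash
cat > place.py <<'E'
from down import *
def goto(mouth,head,line=False,speed=150):
    h=np.load("hand.npz");M=upright(head,h["d"]);p=tcp_for(M,h["m"],mouth)
    if line: bot.servo_line(p,R2q(M),speed=speed)
    else: bot.move_to(p,R2q(M))
def up(dz,v=120):
    bot.servo_line(bot.read_state()["ee_pos"]+[0,0,dz],speed=v)
E
python3 - <<'E'
from place import *
h=np.load("hand.npz")
for hd in(-45,-35,-25):
    M=upright(hd,h["d"])
    for z in(6,70): j=bot.ik(tcp_for(M,h["m"],[442,-251.7,z]),R2q(M));print(hd,z,None if j is None else j.round(2))
up(95)
s=bot.read_state();print(s["clock"],s["grip_width"],s["ft_force"].round(1))
E
```

```text
-45 6 [-0.54  0.16  2.07 -0.22  0.48 -1.15]
-45 70 [-0.54  0.05  2.01 -0.17  0.64 -1.21]
-35 6 [-0.59  0.15  2.08 -0.01  0.46 -1.54]
-35 70 [-0.59  0.04  2.02 -0.01  0.63 -1.54]
-25 6 [-0.64  0.15  2.08  0.21  0.48 -1.94]
-25 70 [-0.64  0.04  2.02  0.16  0.64 -1.88]
15.3083 9.982979658983293 [-0.  -0.3 -0.9]
```

```bash
python3 - <<'E'
from place import *
goto([420,-140,120],-30)
goto([442,-251.7,68],-30,True,150);bot.dwell(0.15)
snap(bot,"wrist","q1");snap(bot,"side","q1s")
s=bot.read_state();print(s["clock"],s["grip_width"],s["ft_force"].round(1),(s["ee_pos"]+q2R(s["tool_rot"])@np.load("hand.npz")["m"]).round(1))
w=load("q1");c=load("q1s");cv2.imwrite("pics/q1z.png",np.hstack([cv2.resize(w.im[60:240,240:400],(0,0),fx=3,fy=3,interpolation=2),cv2.resize(c.im[110:218,320:384],(0,0),fx=5,fy=5,interpolation=2)]))
E
python3 inhand.py q1
```

```text
17.5417 10.145456479993891 [ 0.3  0.8 -0.7] [ 442.2 -251.4   68.4]
p0 [ 0.7  0.4 -0.7] d [ 0.008 -0.899 -0.438] phi 26.0 side 0.4 mouth [-0.  90.5 43.2] dist 100.2 0.35 1436
```

View pics/q1z.png

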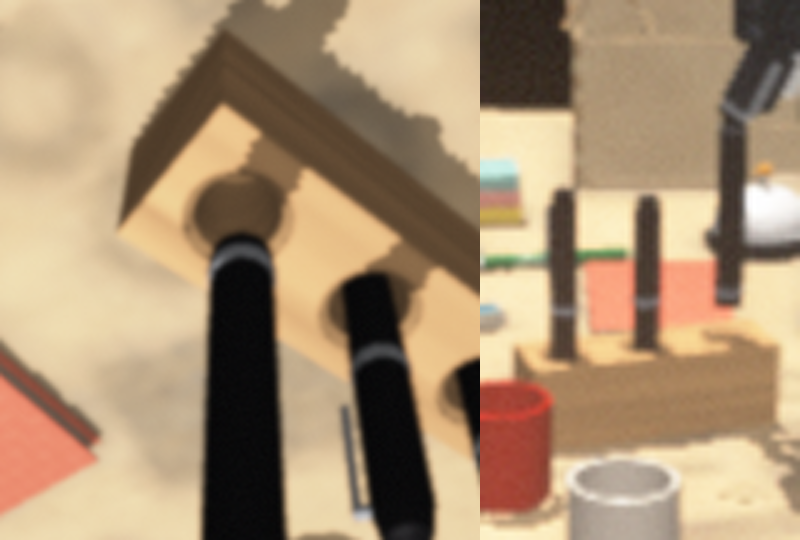

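```bash
python3 - <<'E'
from h import *
print(load("q1").plane(240+237/3,60+210/3,48).round(1))
E
python3 - <<'E'
import sys;sys.path.insert(0,".")
from place import *
hit,mw=down(4,5,40)
if hit and mw[2]<12:
    bot.move_gripper(26); s=bot.read_state();print("open",s["grip_width"],s["clock"])
snap(bot,"wrist","q2");snap(bot,"side","q2s")
w=load("q2");c=load("q2s");cv2.imwrite("pics/q2z.png",np.hstack([cv2.resize(w.im[120:300,240:400],(0,0),fx=3,fy=3,interpolation=2),cv2.resize(c.im[110:218,320:384],(0,0),fx=5,fy=5,interpolation=2)]))
E
```

```text
[ 438.9 -250.5   48. ]
hit True mouth est [ 442.5 -251.6    8. ] F [0.5 0.3 4.6] T [-0.04 -0.06  0.03] w 10.004389429809539 18.9
open 26.024314123925446 19.2
```

```bash
ls pics | tail -3
```

```text
z1.png
z2.png
z3.png
```

View pics/q2z.png

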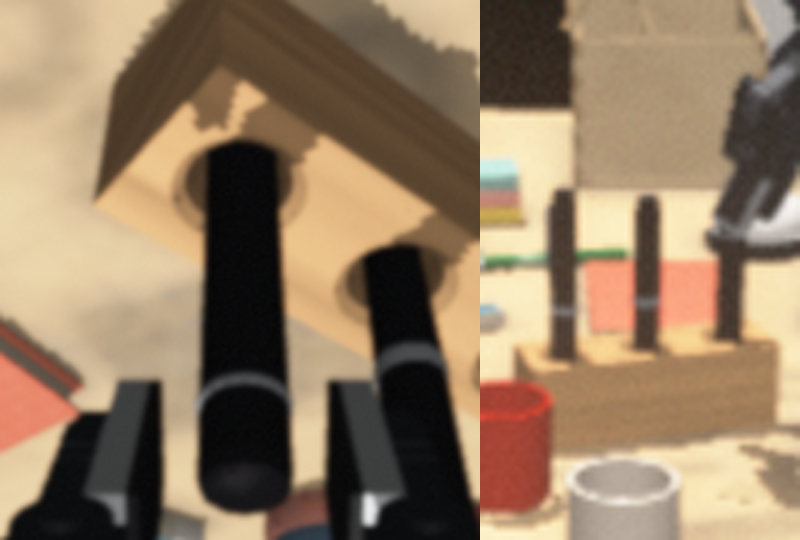

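```bash
python3 - <<'E'
from place import *
s=bot.read_state();M=q2R(s["tool_rot"])
bot.servo_line(s["ee_pos"]-M[:,1]*110,speed=150)
s=bot.read_state();print(s["clock"],s["ft_force"].round(1))
snap(bot,"wrist","q3");c=snap(bot,"side","q3s")
w=load("q3");cv2.imwrite("pics/q3z.png",np.hstack([cv2.resize(w.im[120:300,240:400],(0,0),fx=3,fy=3,interpolation=2),cv2.resize(c.im[110:218,320:384],(0,0),fx=5,fy=5,interpolation=2)]))
p=np.array([450,200,260]);bot.move_to(p,att(-10,90,-1));print(bot.read_state()["clock"])
E
python3 grasp.py L; python3 inhand.py g_L
```

```text
20.1833 [ 0.2 -0.1  0.1]
21.8667
pre [568.8 278.5 178.1] 22.9417
hit False [539.  284.   93.4] [538.6 284.   92.8]
grip 10.404566883585122 [ 0.6 -1.1  4.7]
lifted 10.492126237717876 [-1.1 -0.1  0. ] 25.3917
p0 [ 0.5  0.7 -1.5] d [ 0.007 -0.903 -0.429] phi 25.4 side 0.4 mouth [-0.2 89.1 40.6] dist 97.9 0.35 1440
```

View pics/q3z.png

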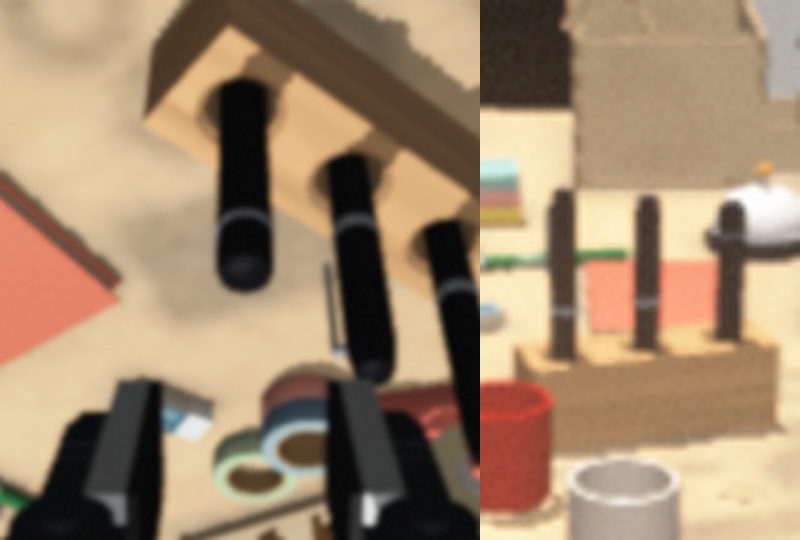

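View pics/g_L.png

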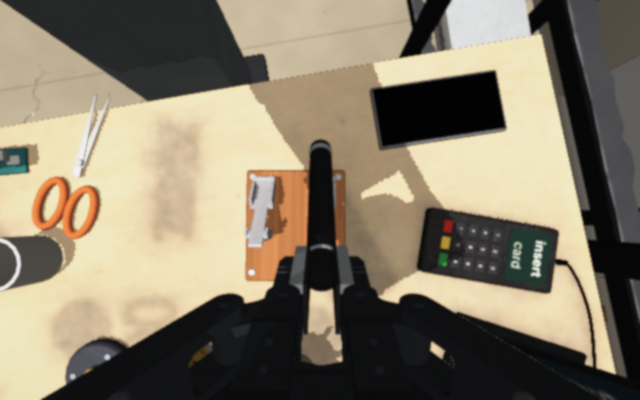

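The first barrel stands upright in the free well, and the second is held. Moving to above the pin.

```bash
python3 - <<'E'
from place import *
from inhand import inhand
ph=np.radians(26.);d=np.array([0.007,-np.cos(ph),-np.sin(ph)]);d/=np.linalg.norm(d);m=np.array([-0.1,88.7,41.9])
np.savez("hand.npz",d=d,m=m)
goto([600,25,125],-5);bot.dwell(0.15)
c=snap(bot,"wrist","r1");z=np.load("r1.npz");p0,d,m,_,_=inhand(c,z["ee"],z["rot"]);print(p0.round(1),d.round(3),m.round(1),np.degrees(np.arctan2(-d[2],-d[1])))
np.savez("hand.npz",d=d,m=m)
goto([624.4,19.7,92],-5,True,60);bot.dwell(0.2)
w=snap(bot,"wrist","r2");c=snap(bot,"side","r2s");s=bot.read_state();mw=s["ee_pos"]+q2R(s["tool_rot"])@m
from side import sidepitch
a,pp=sidepitch(c,None,mw[2],mw[0],mw[1]);print("side tilt",np.degrees(np.arctan(a[0])),np.polyval(a,mw[2]),mw,s["clock"])
c1=cv2.resize(w.im[60:200,260:380],(0,0),fx=4,fy=4,interpolation=2);c2=cv2.resize(c.im[145:245,255:325],(0,0),fx=5.6,fy=5.6,interpolation=2)
cv2.imwrite("pics/r2z.png",np.hstack([c1[:560],c2[:560,:300]]))
E
python3 inhand.py r2
```

```text
[ 0.6  0.3 -0.7] [ 0.01  -0.893 -0.449] [-0.4 88.3 43.5] 26.7007108695313
side tilt 0.4428860435668902 622.7100374327437 [624.45683029  19.7262013   92.29276494] 27.8083
p0 [ 0.6  0.3 -0.6] d [ 0.01  -0.894 -0.449] phi 26.7 side 0.6 mouth [-0.4 87.9 43.4] dist 98.0 0.36 1405
```

View pics/r2z.png

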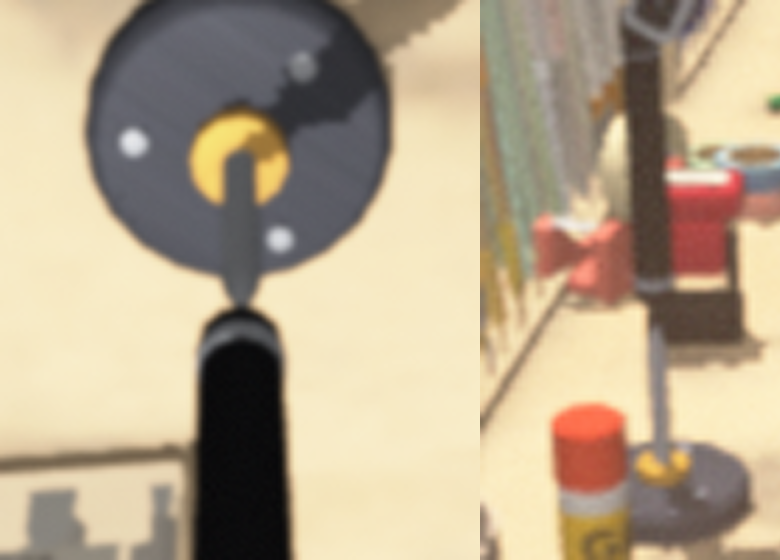

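Both views show it aligned as the first barrel was. Descending slower and lighter, since this one should stop near the tip.

```bash
sed -i 's/n=sys.argv\[1\];down()/n=sys.argv[1];down(66,4,20)/' down.py; python3 down.py e1; python3 inhand.py e1
```

```text
hit True mouth est [624.7  19.8  74.6] F [0.6 0.6 3.8] T [ 0.02 -0.02  0.05] w 10.211275043580565 28.6667
p0 [ 0.7  0.4 -0.7] d [ 0.009 -0.895 -0.447] phi 26.5 side 0.5 mouth [-0.2 88.7 43.4] dist 98.7 0.35 1417
```

View pics/e1z.png

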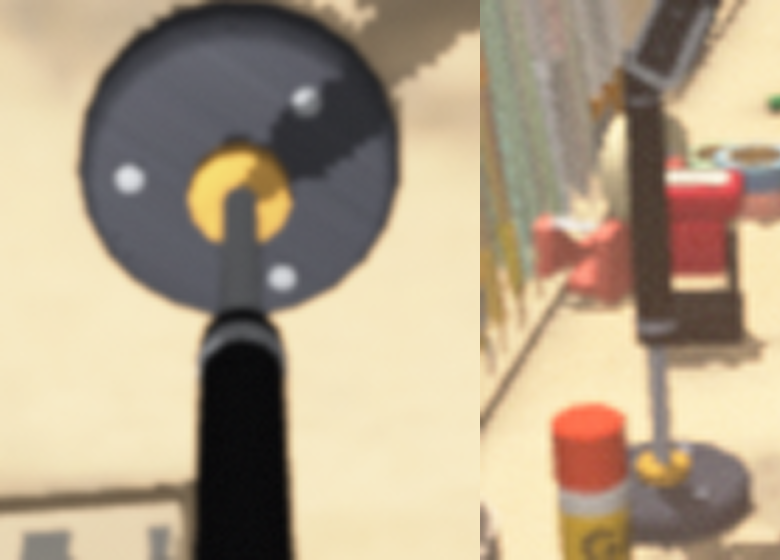

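It stopped at 74.6 mm, about 5 mm below the tip, with a purely axial 4 N and the pin still showing below it: this is the tight one. It goes to the white cup.

```bash
python3 - <<'E'
from place import *
from inhand import inhand
up(45)
goto([489.3,-32.8,75],-8);bot.dwell(0.2)
c=snap(bot,"wrist","k1");z=np.load("k1.npz");p0,d,m,_,_=inhand(c,z["ee"],z["rot"]);print(d.round(3),m.round(1))
s=bot.read_state();Rt=q2R(s["tool_rot"]);print("dir world",(Rt@d).round(3),"mouth",(s["ee_pos"]+Rt@m).round(1),s["clock"])
X=c.cloud().reshape(-1,3);mm=(np.hypot(X[:,0]-489,X[:,1]+33)<40)&(X[:,2]>52)&(X[:,2]<58);print("rim",mm.sum(),(X[mm].min(0)+X[mm].max(0))/2)
c2=snap(bot,"side","k1s");mw=s["ee_pos"]+Rt@m
from side import sidepitch
a,pp=sidepitch(c2,None,mw[2],mw[0],mw[1]);print("side tilt",np.degrees(np.arctan(a[0])),np.polyval(a,mw[2]))
cv2.imwrite("pics/k1z.png",np.hstack([cv2.resize(c.im[60:240,240:400],(0,0),fx=3,fy=3,interpolation=2),cv2.resize(c2.im[130:265,310:390],(0,0),fx=4,fy=4,interpolation=2)]))
E
```

```text
[ 0.008 -0.893 -0.45 ] [-0.2 89.  44.1]
dir world [ 0.001 -0.003  1.   ] mouth [489.7 -32.3  74.1] 30.2
rim 771 [488.47797143 -32.66588378  54.15142668]
side tilt -6.154988658994872 491.0264256531655
```

View pics/k1z.png

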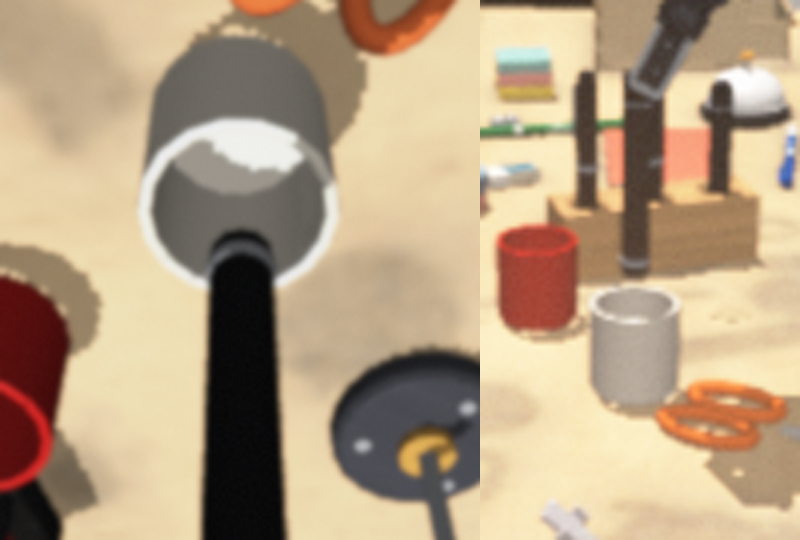

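```bash
python3 - <<'E'
from place import *
hit,mw=down(2,3,25)
snap(bot,"wrist","k2");c=load("k2");s=snap(bot,"side","k2s")
cv2.imwrite("pics/k2z.png",np.hstack([cv2.resize(c.im[60:240,240:400],(0,0),fx=3,fy=3,interpolation=2),cv2.resize(s.im[130:265,310:390],(0,0),fx=4,fy=4,interpolation=2)]))
E
python3 inhand.py k2
```

```text
hit True mouth est [490.  -32.6   6.5] F [1.1 0.5 4.1] T [-0.01 -0.1   0.  ] w 10.613175492541494 32.6583
p0 [ 0.7  0.2 -0.4] d [ 0.012 -0.895 -0.447] phi 26.5 side 0.7 mouth [-0.1 66.8 32.9] dist 74.5 0.37 1178
```

View pics/k2z.png

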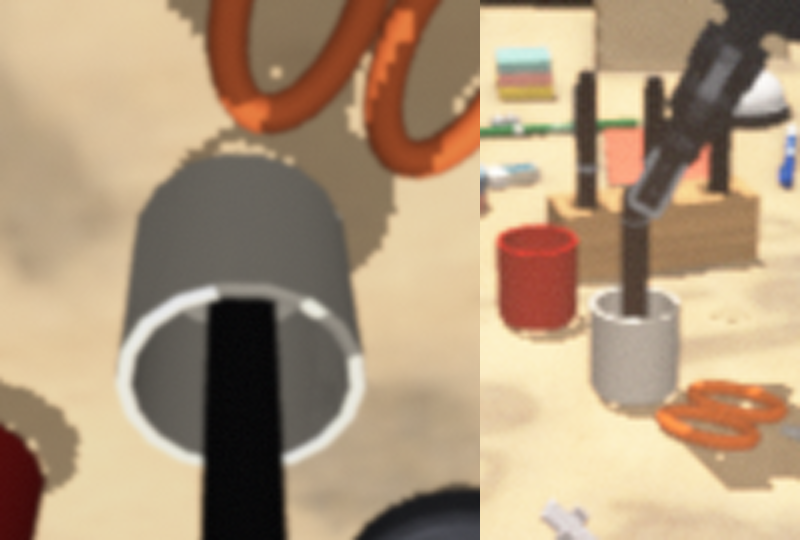

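The mouth is on the cup floor (est. 6.5 mm, 4 N) with the barrel central and upright. Releasing.

```bash
python3 - <<'E'
from place import *
bot.move_gripper(28);bot.dwell(0.5)
c=snap(bot,"wrist","k3");s=snap(bot,"side","k3s");print(bot.read_state()["clock"],bot.read_state()["ft_force"].round(1))
cv2.imwrite("pics/k3z.png",np.hstack([cv2.resize(c.im[120:300,240:400],(0,0),fx=3,fy=3,interpolation=2),cv2.resize(s.im[130:265,310:390],(0,0),fx=4,fy=4,interpolation=2)]))
E
```

```text
33.6667 [ 0.8 -0.9  0.4]
```

View pics/k3z.png

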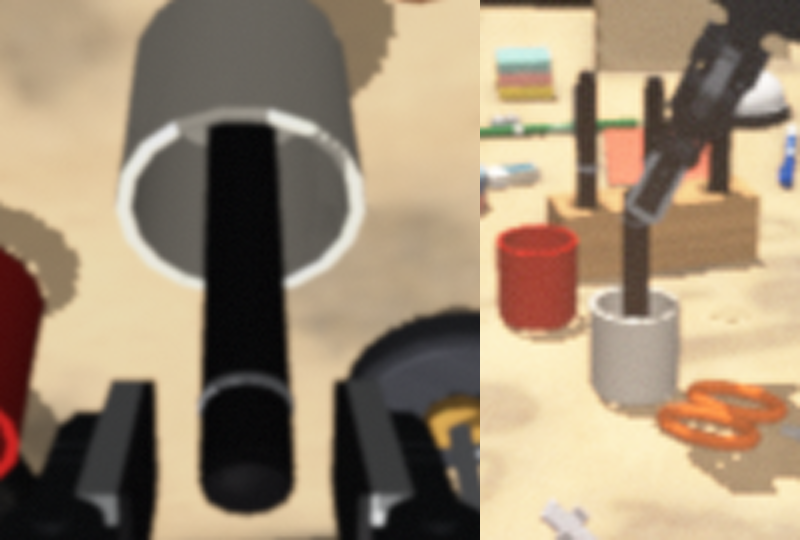

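It stands free. Backing straight out along the fingers, then a last look.

```bash
python3 - <<'E'
from place import *
s=bot.read_state();M=q2R(s["tool_rot"])
bot.servo_line(s["ee_pos"]-M[:,1]*130,speed=90);bot.dwell(0.5)
c=snap(bot,"wrist","f1");s=snap(bot,"side","f1s");t=snap(bot,"top","f1t");print(bot.read_state()["clock"],bot.read_state()["ft_force"].round(1))
X=c.cloud()[c.im.max(2)<75]
for n,p in(("cup",(489.5,-32.6,90)),("well",(442,-252,90))):
    q=X[(np.hypot(X[:,0]-p[0],X[:,1]-p[1])<30)&(X[:,2]>60)&(X[:,2]<130)]
    if len(q)>50:
        p0,d,tt,r,k=fitcyl(q,np.array(p,float),np.array([0,0,1.]));print(n,"tilt",np.degrees(np.arccos(abs(d[2]))).round(1),"top z",np.percentile(q[:,2],99).round(1),"xy",p0.round(1),k,r)
cv2.imwrite("pics/f1z.png",np.hstack([cv2.resize(c.im,(480,300)),cv2.resize(s.im[110:290,230:400],(0,0),fx=1.67,fy=1.67,interpolation=2)[:300]]))
E
```

```text
35.9083 [ 0.3  0.4 -0.6]
cup tilt 0.6 top z 124.9 xy [489.3 -32.3  90. ] 728 0.5850187112239037
well tilt 0.4 top z 126.2 xy [ 441.2 -250.6   90. ] 1233 0.7110746428793342
```

View pics/f1z.png

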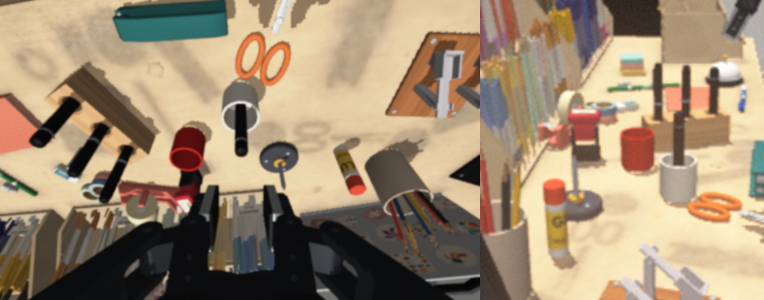

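View pics/f1t.png

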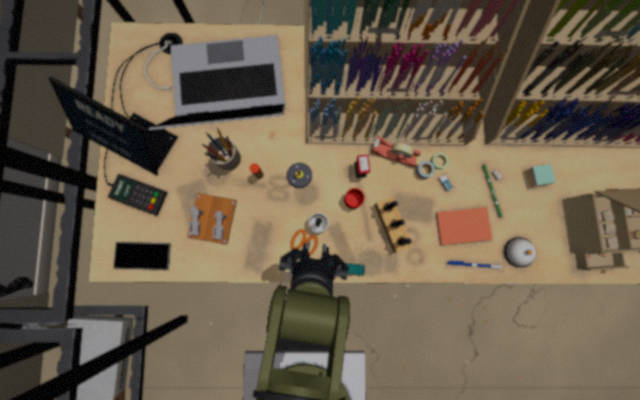

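Both barrels stand upright, the rest is empty, and the bystanders are at the same pixels as at the start. Handing in.

```bash
python3 -c "
from rig import bot
print(bot.finish_job())"
```

```text
the job is handed in; nothing more can be done
None
```

Both barrels are sorted and the job is handed in, at about 36 s of the 67 s allowed.

- **First barrel (right side of the rest):** it slid all the way down the gauge pin, with its mouth at about 22 mm on the brass shoulder. It went open end down into the free well before I tried the other.
- **Second barrel (left side):** it stopped with its mouth at 74.6 mm, about 5 mm below the tip. I lowered it with a 4 N stop, so it was not forced. It went open end down into the white cup.

**Last checks:** the well barrel tilts 0.4° with its top at about 126 mm. The cup barrel tilts 0.6° with its top at about 125 mm and stands free near the centre. The gripper was clear of both, and by eye the other things sat where they were at the start.

**Checks that disagreed:**
- The barrels' angle in the grip differed by about 1.3° between fits taken just after lifting and those above the pin. I used the fits above the pin, close to what the side view showed.
- The side camera reads x about 2 mm lower than the wrist camera.
- One look put the well 3 mm off my first measurement, within its clearance.
- One side-view tilt reading over the cup (-6°) was wrong because a standing pen was behind the barrel; I ignored it.
- The gripper read about 10 mm opening on a 16 mm barrel, but the hold was secure.

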